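# Tip a drawn steel cup into its V cradle and push it home

### The job

The tall steel cup stands mouth up on the base plate of the V cradle, in front of the jaws. Without picking it up, push it over so that it falls lengthwise between the two sloping jaws, mouth towards the end stop, and then push it along the jaws by its bottom until its rim is fully home against the end stop. Leave the short cup, the stepped plug and the die ring beside the cradle where they are.

Things in the scene. Friction and masses are not known exactly. Their poses are not given: they have to be found in the camera images.
- cradle: V cradle bolted to the bench. Origin on its centre line at the bench surface; x runs along the jaws towards the end stop, y across, z up. Dark base plate 290 x 130 x 10 mm (x -170 to 120; top face at z = 10 mm). In front of the jaws (x below -20 mm) the plate is bare and the tall cup stands there, at x -126 to -106 mm, y within 6 mm of 0.
- cradle_jaws (a point): Point between the jaws on the plate's top, cradle x 40 mm; axes as the cradle's. Two aluminium jaws, 120 mm long (cradle x -20 to 100 mm), slope 40 degrees from vertical, opening upward: 32 mm apart at the plate, 92 mm at their tops (cradle z 46 mm). A cup lying on the plate between them has its axis at cradle y = 0, z = 40 mm, with about 1.5 mm play to each jaw.
- cradle_stop (a point): Point on the end stop's face, cradle x 100 mm, at the height of a lying cup's axis (cradle z 40 mm). The end stop is an upright dark plate 110 mm wide, top at z = 65 mm, closing the far end of the jaws; the cup's rim comes to rest against it.
- cup_mid (a point): Tall drawn steel cup: straight and round, outside diameter 60 mm, 140 mm high, wall 3 mm, closed bottom, 0.18 to 0.35 kg. This point is on its axis at half height; z axis points to the mouth. It starts mouth up on the cradle's plate. Pushed level near its top it tips on its bottom edge, past about 25 degrees falls by itself, and then lies with its rim some 35 to 70 mm short of the stop.
- cup: The tall cup: origin at the centre of its bottom face, z axis towards the mouth. 10 mm above the bench when standing, 40 mm when lying in the cradle.
- cup_mouth (a point): Centre of the tall cup's mouth, in the plane of the rim, 140 mm from the bottom.
- short_cup_mid (a point): Bystander: short steel cup, diameter 60 mm, 70 mm high, standing on the bench beside the cradle; this point is on its axis at half height. Not to be moved.
- plug: Bystander: dark stepped steel plug standing on the bench beside the cradle, foot diameter 52 mm, 30 mm high, with a 26 mm shank up to 85 mm. Origin at the centre of its underside. Not to be moved.
- die_ring: Bystander: flat steel ring on the bench beside the cradle, outside diameter 72 mm, hole 48 mm, 22 mm high. Origin at the centre of its underside. Not to be moved.
Mind the look-alikes: they are no part of the job. What is shaped like the cup but green is not meant.

How it is judged:
By the outcome, as a careful person would: the job done as asked, in the order asked, and still so for the second after the job is handed in, with the robot touching nothing.
It also fails if it takes over 48 s, if anything falls off the work surface, if the arm or the gripper's body presses on something with over 40 N, if the wrist force passes 120 N, or if a joint passes its speed limit or range.

### The arm

A 6-joint arm with a two-finger parallel gripper is mounted at the origin on the work surface. World frame = base frame: x ahead of the robot, y to its left, z up, the work surface at z = 0. Lengths are in m, angles in degrees, forces in N, time in s.
With the tool pointing down it reaches from about 0.375 to 0.9 m from the base axis. Payload 3.1 kg.
Tool frame: the origin (TCP) lies midway between the tips of the shut fingers; the grasp point (between the pads) lies 19 mm behind it; x points along the fingers, z is the direction in which the jaws open and shut, and the axes are right-handed (so a half turn about x gives the same grasp; the last joint's range is limited). The gripper opens to 87 mm and grips with 3 to 60 N. Pads are 19 mm wide; open, the fingers measure 117 mm over their backs; the gripper's body (75 mm by 190 mm) begins 51 mm behind the grasp point.
Start: joints at [63.856, 30.224, 82.088, -0, 67.689, -10.227], TCP at [0.171, 0.601, 0.223] pointing down, gripper open.
Joint ranges: [-176.69, 176.69], [-43.24, 126.21], [12.49, 139.97], [-82, 262], [0, 151.66], [-163.58, 163.58]. Speed limits (degrees/s): [159.86, 159.86, 180, 180, 180, 180].

### API

Orientations are given as a 3x3 rotation matrix whose columns are the frame's x, y, z axes.
In Python, from rig import * gives the robot as it stands.
- The arm moves only by the tool play_rows, never from a script. Its argument "rows" is a list that holds one entry, the list of rows, each a list of 7 numbers: the shift along the tool's x, y, z in m, then the turn, a rotation vector about the tool's x, y, z in degrees, then the finger opening in m, from 0 to 0.087. A call has 1 to 12 rows; each row is the pose to reach, as a shift and turn from the pose commanded when the call began, along the tool's axes at that moment; what a row does not reach only later rows make up. A row lasts 1/10 s, in which the tool goes at most 50 mm and 8.59 degrees, less where a joint would pass 70% of its speed; a pose out of reach is approached as far as the arm can. A call with a gripper value outside its range is refused whole. The fingers move at their own pace and stop on an object; the grip force is fixed at half the most. Time passes only in rows, so rows that repeat a pose let the fingers close. It gives the time, the measured TCP pose, the force and the opening at its end, in the units of the state.
- read_state(): the state, without advancing time (a new reading comes with each control period).
- capture(name): name is "side" or "top" or "wrist"; returns a dict with "pixels" (420x560x3 uint8, red, green, blue), "intrinsics" (3x3 intrinsics, pixels), "rvec" (rotation vector, rad) and "tvec" (3), from world to camera coordinates, as OpenCV has them. Camera axes: x right, y down, z forward; pixel columns grow to the right and rows downward; lengths in m; the calibration is good to about 2 mm. The wrist camera is an equidistant fisheye: a pixel r from the principal point sees the ray r / f radians off the axis. A picture is of the moment at which its call begins. There is no depth.
- hand_in(): hands the job in, once; it reports no verdict.
Trained networks look in the newest picture that a camera, given by its name, has taken for a name from the list of things; names that differ only in an ending like _2 or _b are one class to them, and where a whole thing is asked for, a point or a joint stands for the part that bears it (a point fixed in the world has none). Each returns a list of dicts, best first, with "p" (0 to 1); they miss things now and then, are a little off and sometimes report something else, mostly with a low value. They report only what shows in the picture. A call takes as long as a camera call. They do not tell look-alikes from the thing itself.
- trace(camera, target): "mask" (420x560 bool, what is visible of it) and "at" ([column, row] in pixels, amid what is visible of it).
The state is a dict: "time_s": time; "joint_positions": joint angles; "qvel": joint speeds; "tau": joint torques, N m; "position": TCP position; "tcp_rot": TCP orientation; "force": force on the tool from outside, world axes, zero at the start; "moment": the same for the moment, N m; "opening": opening from 0.0 (shut) to 1.0 (fully open).
Only numpy, scipy, OpenCV 4.12 (cv2) and the standard library are available. Lean on these libraries where they do the work, as an engineer would, in place of code of your own. Each camera call takes 0.05 s, during which the arm holds its last target.

## Working session

There is one attempt and no reset: what is moved stays moved. The work goes in short steps, Python scripts to look and compute and a tool call to move; the robot and the scene stay as the last step left them, time stands still between calls to the robot, and variables do not carry over. Pictures are saved under pics/ and viewed, and the job is handed in when it is done.

Besides the shell and the picture viewer there is one more tool, called after "Call:" as name(argument=value, ...), one argument or row to a line, values as JSON. play_rows: Moves the arm, as the interface text tells. Its arguments: {"type":"object","properties":{"rows":{"type":"array"}},"required":["rows"]}

```bash
ls; mkdir -p pics
python3 - <<'E'
from rig import *
import cv2
s=read_state();print(s['time_s'],s['position'],s['tcp_rot'],s['force'])
for n in ("side","top"):
    c=capture(n);cv2.imwrite(f'pics/{n}0.png',c['pixels'][:,:,::-1]);print(c['intrinsics'],c['rvec'],c['tvec'])
    for t in ("cradle","cradle_jaws","cradle_stop","cup","cup_mouth","cup_mid","short_cup_mid","plug","die_ring"):
        for d in trace(n,t)[:3]: print(n,t,d['p'],d['at'],d['mask'].sum())
E
```

```text
pics
0.0 [0.17103875 0.60037749 0.22156175] [[-9.44768395e-04 -9.61670067e-01  2.74207567e-01]
 [-1.96989018e-03  2.74208947e-01  9.61668120e-01]
 [-9.99997613e-01  3.68394853e-04 -2.15344837e-03]] [ 0.39867504 -0.49603435  0.19375246]
[[420.01725448   0.         281.46196469]
 [  0.         420.01725448 205.45100286]
 [  0.           0.           1.        ]] [ 0.66354437 -2.70989357  1.05695706] [0.52154772 0.21538504 0.83714077]
side cradle 0.95 [265.4, 232.8] 5807
side cradle_jaws 0.69 [304.7, 237.8] 1856
side cradle_jaws 0.6 [264.0, 230.0] 5814
side cradle_stop 0.69 [267.5, 232.4] 5574
side cup 0.97 [345.2, 305.2] 1975
side cup 0.77 [211.6, 311.3] 2171
side cup 0.76 [304.1, 240.4] 1817
side cup_mouth 0.8 [345.2, 304.9] 2043
side cup_mouth 0.59 [308.5, 236.6] 1774
side cup_mouth 0.59 [211.6, 315.3] 2119
side cup_mid 0.88 [305.0, 237.8] 1804
side cup_mid 0.88 [214.1, 314.7] 2063
side cup_mid 0.67 [343.3, 305.3] 2097
side short_cup_mid 0.93 [180.0, 238.0] 1062
side plug 0.61 [219.9, 269.5] 637
side die_ring 0.63 [263.7, 231.4] 5526
side die_ring 0.61 [328.8, 203.3] 548
[[415.30961807   0.         272.44914704]
 [  0.         415.30961807 209.76390722]
 [  0.           0.           1.        ]] [ 2.15799114 -2.16654621  0.12878794] [0.06696858 0.56401353 0.79650612]
top cradle 0.75 [269.2, 199.6] 7733
top cradle_jaws 0.96 [267.7, 201.2] 8079
top cradle_stop 0.91 [266.1, 204.3] 8027
top cup 0.89 [127.1, 215.9] 1609
top cup 0.62 [244.0, 253.7] 1056
top cup 0.57 [192.0, 320.9] 1504
top cup_mouth 0.8 [245.6, 250.8] 1012
top cup_mouth 0.65 [193.3, 186.8] 600
top cup_mouth 0.58 [192.1, 321.8] 1513
top cup_mid 0.73 [246.7, 253.8] 1001
top cup_mid 0.7 [187.4, 324.4] 1427
top cup_mid 0.6 [129.2, 215.7] 1594
top short_cup_mid 0.71 [200.0, 133.4] 1032
top plug 0.84 [191.3, 186.5] 560
top die_ring 0.92 [354.2, 237.1] 588
```

View pics/side0.png

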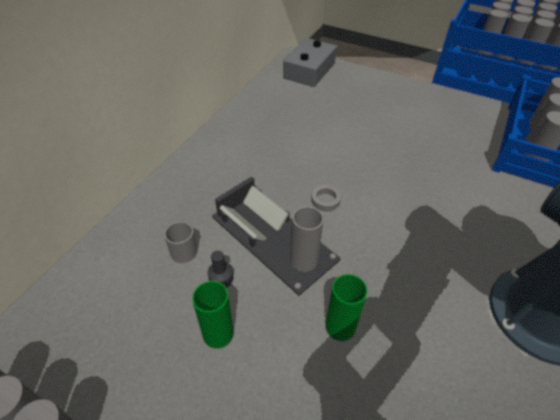

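View pics/top0.png

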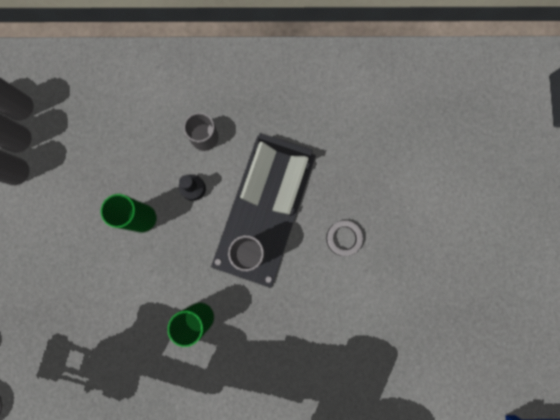

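Run:
```python
import cv2
a=cv2.imread('pics/top0.png')[120:300,180:340];cv2.imwrite('pics/topz.png',cv2.resize(a,None,fx=3.3,fy=3.3,interpolation=2))
a=cv2.imread('pics/side0.png')[165:305,195:355];cv2.imwrite('pics/sidez.png',cv2.resize(a,None,fx=4,fy=4,interpolation=2))
```

```text
(no output)
```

View pics/topz.png

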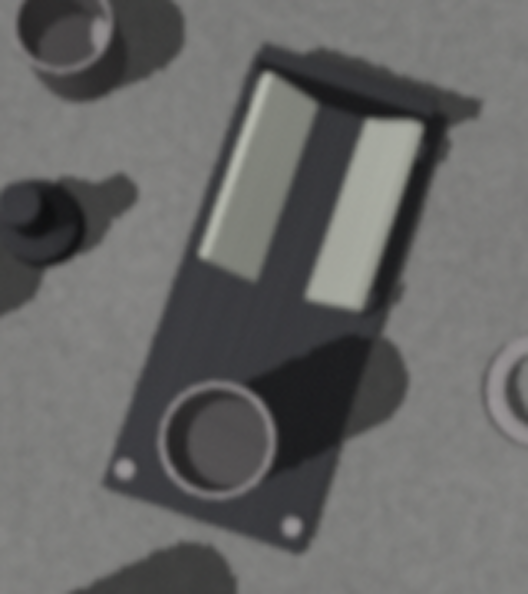

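View pics/sidez.png

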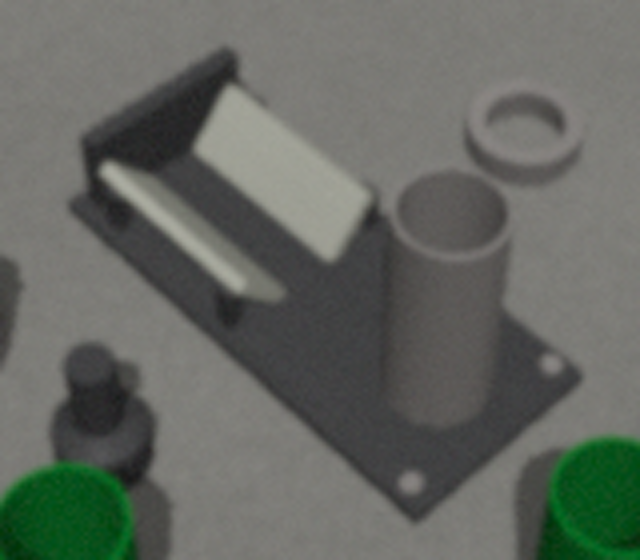

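```bash
cat > h.py <<'E'
import numpy as np,cv2
K={'side':np.array([[420.01725448,0,281.46196469],[0,420.01725448,205.45100286],[0,0,1]]),'top':np.array([[415.30961807,0,272.44914704],[0,415.30961807,209.76390722],[0,0,1]])}
RT={'side':([0.66354437,-2.70989357,1.05695706],[0.52154772,0.21538504,0.83714077]),'top':([2.15799114,-2.16654621,0.12878794],[0.06696858,0.56401353,0.79650612])}
def proj(c,P):
    r,t=RT[c];return cv2.projectPoints(np.array(P,float).reshape(-1,3),np.array(r),np.array(t),K[c],None)[0][:,0]
E
python3 - <<'E'
from h import *
from scipy.optimize import least_squares
T=[((104,487),(-170,65,10)),((305,553),(-170,-65,10)),((256,283),(-20,16,10)),((305,298),(-20,-16,10))]
S=[((580,375),(-170,-65,10)),((415,520),(-170,65,10)),((70,207),(120,65,10)),((280,298),(-20,16,10)),((332,262),(-20,-16,10))]
ob={'top':(np.array([a for a,_ in T])/3.3+[180,120],np.array([b for _,b in T])/1e3),'side':(np.array([a for a,_ in S])/4+[195,165],np.array([b for _,b in S])/1e3)}
def w(p,P):
    c,s=np.cos(p[2]),np.sin(p[2]);return P@np.array([[c,-s,0],[s,c,0],[0,0,1]]).T+[p[0],p[1],0]
def f(p): return np.concatenate([(proj(c,w(p,ob[c][1]))-ob[c][0]).ravel() for c in ob])
best=min((least_squares(f,[.5,.1,y]) for y in np.arange(-3,3,.7)),key=lambda r:r.cost)
p=best.x;print(p[:2],np.degrees(p[2]),best.fun.reshape(-1,2).round(1))
# cup: rim centre top zoom, side rim; bottoms
ot=np.array([217,440])/3.3+[180,120]; os_=np.array([451,215])/4+[195,165]
def g(q): return np.concatenate([proj('top',[[*q,.15]])[0]-ot,proj('side',[[*q,.15]])[0]-os_])
r=least_squares(g,p[:2]);print(r.x,r.fun)
c,s=np.cos(p[2]),np.sin(p[2]);print('cup in cradle',np.array([[c,s],[-s,c]])@(r.x-p[:2]))
d=np.array([c,s]);n=np.array([-s,c])
for x in(-116,40,100):print(x,p[:2]+d*x/1e3)
np.save('cr.npy',p)
E
```

```text
[0.58891844 0.075005  ] -18.637475698369226 [[-1.4  0.7]
 [-1.2  1.3]
 [-0.7  0.1]
 [-0.7  0.5]
 [ 0.8 -1.6]
 [ 0.3 -1.4]
 [-1.9 -1.7]
 [ 1.4 -1.6]
 [-1.3 -0.3]]
[0.47544519 0.11174178] [-0.74001313  0.61915762 -0.23184054 -1.39655811]
cup in cradle [-0.11926298 -0.0014534 ]
-116 [0.47900153 0.11207618]
40 [0.62682083 0.06222184]
100 [0.6836744  0.04304709]
```

Run:
```python
from h import *
from scipy.optimize import least_squares
p=np.load('cr.npy');c,s=np.cos(p[2]),np.sin(p[2]);R=np.array([[c,s],[-s,c]])
for nm,t,sd,z in (('greenA',(185,328),(348,290),.14),('greenB',(118,211),(212,297),.14),('short',(200,128),(180,232),.07)):
    g=lambda q: np.concatenate([proj('top',[q])[0]-t,proj('side',[q])[0]-sd])
    r=least_squares(g,[.5,.1,z]);print(nm,r.x,r.fun.round(1),'cradle',R@(r.x[:2]-p[:2]))
from rig import *
st=read_state();X=np.array(st['tcp_rot']);P=np.array(st['position'])
d=np.array([c,s,0]);n=np.array([-s,c,0])
def tgt(x,y,z): return np.array([p[0],p[1],0])+d*x+n*y+[0,0,z]
for q in((-.185,0,.222),(-.185,0,.13),(-.15,0,.13)):
    T=tgt(*q);print(q,T,X.T@(T-P))
Rd=np.column_stack([[0,0,-1],-d,n]);print(np.linalg.det(Rd),np.degrees(cv2.Rodrigues(X.T@Rd)[0].ravel()))
```

```text
greenA [0.35111123 0.21417033 0.13318476] [-0. -0.  0.  0.] cradle [-0.26981084  0.05586921]
greenB [0.54912298 0.33396879 0.13532142] [ 0.4  1.1 -1.1 -0.3] cradle [-0.12046801  0.23266582]
short [0.72155388 0.20589674 0.06651014] [ 0.1  0.3 -0.4 -0.1] cradle [0.08384971 0.16641524]
(-0.185, 0, 0.222) [0.41361992 0.13412714 0.222     ] [ 0.00055111 -0.36101997 -0.38252993]
(-0.185, 0, 0.13) [0.41361992 0.13412714 0.13      ] [ 0.09255111 -0.36101986 -0.3825255 ]
(-0.15, 0, 0.13) [0.44678451 0.12294187 0.13      ] [ 0.09255124 -0.39598044 -0.38418621]
1.0 [ 2.71962834e+00 -2.75601089e-03  1.37381927e-04]
```

Call:
play_rows(
  rows=[
    [[0,-0.03,-0.032,0.2,0,0,0.04],[0,-0.06,-0.064,0.4,0,0,0.04],[0,-0.09,-0.096,0.7,0,0,0.04],[0,-0.12,-0.128,0.9,0,0,0.04],[0,-0.15,-0.16,1.1,0,0,0.04],[0,-0.18,-0.192,1.4,0,0,0.04],[0,-0.21,-0.223,1.6,0,0,0.04],[0,-0.24,-0.255,1.8,0,0,0.04],[0,-0.27,-0.287,2.1,0,0,0.04],[0,-0.3,-0.319,2.3,0,0,0.04],[0,-0.33,-0.351,2.5,0,0,0.04],[0,-0.361,-0.3825,2.7,0,0,0.04]],
  ],
)

```text
time_s: 2.2
position: [0.4143, 0.1325, 0.2229]
tcp_rot: [[0.001, -0.948, 0.319], [0.0, 0.319, 0.948], [-1.0, -0.001, 0.0]]
force: [0.9, 1.1, -0.2]
opening: 0.462
```

Call:
play_rows(
  rows=[
    [[0,0,0,0,0,0,0.04],[0,0,0,0,0,0,0.04]],
  ],
)

```text
time_s: 2.4
position: [0.414, 0.1334, 0.2226]
tcp_rot: [[-0.0, -0.947, 0.322], [0.0, 0.322, 0.947], [-1.0, 0.0, 0.0]]
force: [0.1, 0.9, 0.3]
opening: 0.46
```

```bash
cat >> h.py <<'E'
def rep():
    from rig import read_state
    p=np.load('cr.npy');c,s=np.cos(p[2]),np.sin(p[2]);R=np.array([[c,s],[-s,c]])
    st=read_state();P=np.array(st['position']);X=np.array(st['tcp_rot'])
    d=np.array([c,s,0]);n=np.array([-s,c,0])
    Rd=np.column_stack([[0,0,-1],-d,n])
    print('t',st['time_s'],'cradle',R@(P[:2]-p[:2]),'z',P[2],'open',st['opening'],'F',np.round(st['force'],1),'roterr',np.degrees(cv2.Rodrigues(X.T@Rd)[0].ravel()).round(2))
E
python3 - <<'E'
from h import *
from rig import *
rep()
for n in('top','side'):
    a=capture(n)['pixels'][:,:,::-1];cv2.imwrite(f'pics/{n}1.png',a)
E
```

```text
t 2.4 cradle [-0.18436367 -0.00057881] z 0.22262291747579757 open 0.46040437345525304 F [0.1 0.9 0.3] roterr [-0.17  0.02 -0.01]
```

View pics/side1.png

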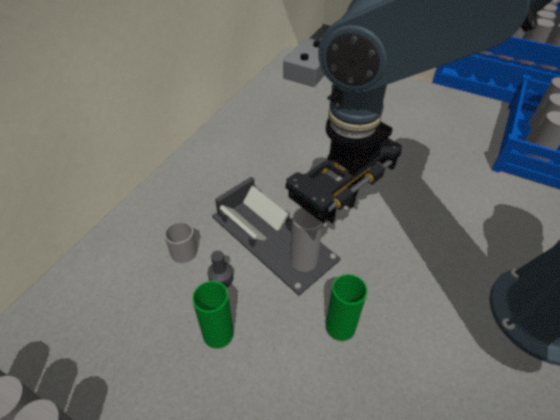

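View pics/top1.png

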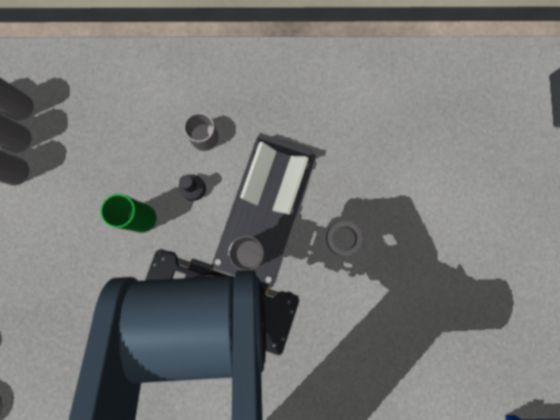

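The arm is behind the cup with the fingers straddling the centre line. In the top view the cup rim is still at about (246,252), and the others haven't moved. Lowering next.

Call:
play_rows(
  rows=[
    [[0.02,0,0,0,0,0,0.04],[0.045,0,0,0,0,0,0.04],[0.07,0,0,0,0,0,0.04],[0.09,0,0,0,0,0,0.04],[0.09,0,0,0,0,0,0.04]],
  ],
)

```text
time_s: 3.0
position: [0.4109, 0.1355, 0.1307]
tcp_rot: [[-0.006, -0.949, 0.317], [-0.0, 0.317, 0.949], [-1.0, 0.006, -0.002]]
force: [-0.3, 0.7, 0.1]
opening: 0.459
```

Call:
play_rows(
  rows=[
    [[0,-0.003,0,0,0,0,0.04],[0,-0.006,0,0,0,0,0.04],[0,-0.009,0,0,0,0,0.04],[0,-0.012,0,0,0,0,0.04],[0,-0.015,0,0,0,0,0.04],[0,-0.018,0,0,0,0,0.04],[0,-0.021,0,0,0,0,0.04],[0,-0.024,0,0,0,0,0.04],[0,-0.027,0,0,0,0,0.04],[0,-0.03,0,0,0,0,0.04],[0,-0.033,0,0,0,0,0.04],[0,-0.036,0,0,0,0,0.04]],
  ],
)

```text
time_s: 4.2
position: [0.4476, 0.1226, 0.1325]
tcp_rot: [[-0.001, -0.948, 0.319], [-0.0, 0.319, 0.948], [-1.0, 0.001, -0.0]]
force: [-1.8, -0.7, -0.1]
opening: 0.46
```

Run:
```python
from h import *
from rig import *
rep()
for n in('side',):
    a=capture(n)['pixels'][:,:,::-1];cv2.imwrite(f'pics/{n}2.png',cv2.resize(a[150:310,180:380],None,fx=3.5,fy=3.5,interpolation=2))
```

```text
t 4.2 cradle [-1.49101199e-01 -3.80022193e-05] z 0.1324718806434951 open 0.4596180623448918 F [-1.8 -0.7 -0.1] roterr [ 0.02 -0.02 -0.05]
```

View pics/side2.png

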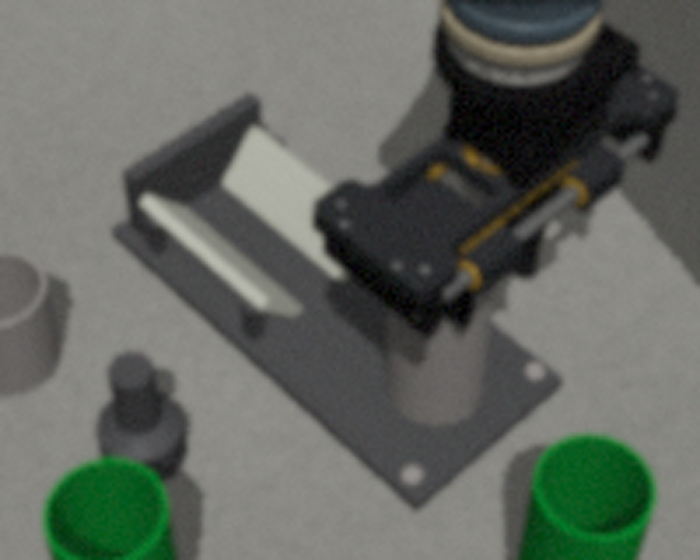

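Call:
play_rows(
  rows=[
    [[0,-0.003,0,0,0,0,0.04],[0,-0.006,0,0,0,0,0.04],[0,-0.009,0,0,0,0,0.04],[0,-0.012,0,0,0,0,0.04],[0,-0.015,0,0,0,0,0.04],[0,-0.018,0,0,0,0,0.04],[0,-0.021,0,0,0,0,0.04],[0,-0.024,0,0,0,0,0.04],[0,-0.027,0,0,0,0,0.04],[0,-0.03,0,0,0,0,0.04],[0,-0.03,0,0,0,0,0.04]],
  ],
)

```text
time_s: 5.35
position: [0.4769, 0.113, 0.1326]
tcp_rot: [[0.001, -0.948, 0.319], [-0.0, 0.319, 0.948], [-1.0, -0.001, 0.0]]
force: [-1.0, -0.6, -0.0]
opening: 0.46
```

Run:
```python
from h import *
from rig import *
rep()
for n in('side',):
    a=capture(n)['pixels'][:,:,::-1];cv2.imwrite(f'pics/{n}3.png',cv2.resize(a[150:310,180:380],None,fx=3.5,fy=3.5,interpolation=2))
```

```text
t 5.35 cradle [-0.11825882  0.00016796] z 0.13258327799837727 open 0.459779000126277 F [-1.  -0.6 -0. ] roterr [0.01 0.02 0.05]
```

View pics/side3.png

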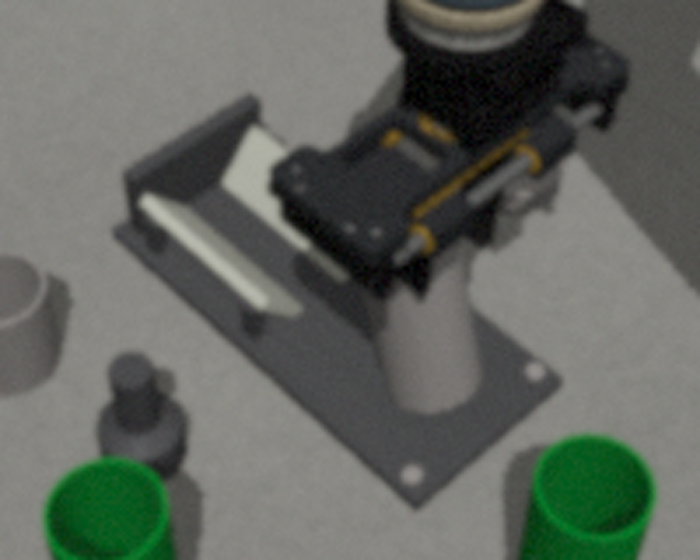

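Tipping along the centre line, as intended. Continuing.

Call:
play_rows(
  rows=[
    [[0,-0.003,0,0,0,0,0.04],[0,-0.006,0,0,0,0,0.04],[0,-0.009,0,0,0,0,0.04],[0,-0.012,0,0,0,0,0.04],[0,-0.015,0,0,0,0,0.04],[0,-0.018,0,0,0,0,0.04],[0,-0.021,0,0,0,0,0.04],[0,-0.024,0,0,0,0,0.04],[0,-0.027,0,0,0,0,0.04],[0,-0.03,0,0,0,0,0.04],[0,-0.033,0,0,0,0,0.04],[0,-0.036,0,0,0,0,0.04]],
  ],
)

```text
time_s: 6.6
position: [0.5105, 0.1015, 0.1325]
tcp_rot: [[-0.0, -0.948, 0.319], [-0.0, 0.319, 0.948], [-1.0, 0.0, -0.0]]
force: [-0.8, 0.8, 0.3]
opening: 0.462
```

Run:
```python
from h import *
from rig import *
rep()
for n in('side',):
    a=capture(n)['pixels'][:,:,::-1];cv2.imwrite(f'pics/{n}4.png',cv2.resize(a[150:310,180:380],None,fx=3.5,fy=3.5,interpolation=2))
```

```text
t 6.6 cradle [-8.27562880e-02  9.46785851e-05] z 0.13251777547405277 open 0.4624577523100874 F [-0.8  0.8  0.3] roterr [ 0.02 -0.   -0.  ]
```

View pics/side4.png

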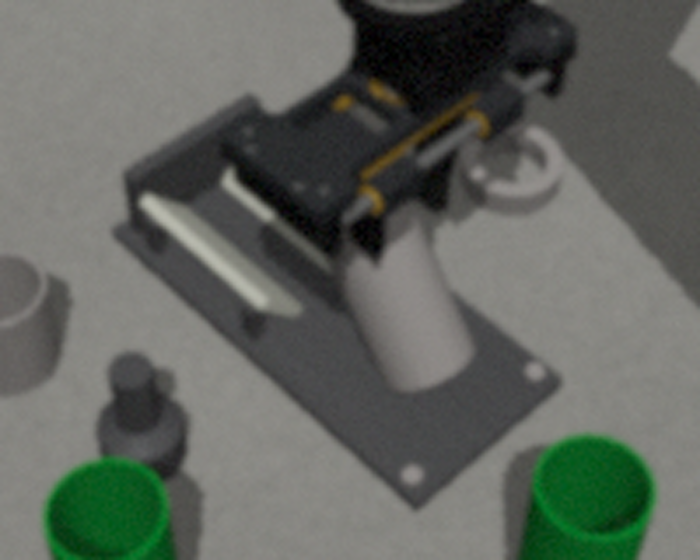

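Call:
play_rows(
  rows=[
    [[0,-0.004,0,0,0,0,0.04],[0,-0.008,0,0,0,0,0.04],[0,-0.012,0,0,0,0,0.04],[0,-0.016,0,0,0,0,0.04],[0,-0.02,0,0,0,0,0.04],[0,-0.02,0,0,0,0,0.04],[0,-0.02,0,0,0,0,0.04],[0,-0.02,0,0,0,0,0.04]],
  ],
)

```text
time_s: 7.45
position: [0.5289, 0.0953, 0.1325]
tcp_rot: [[-0.0, -0.948, 0.319], [0.0, 0.319, 0.948], [-1.0, 0.0, -0.0]]
force: [0.0, -0.4, -0.2]
opening: 0.462
```

Run:
```python
from h import *
from rig import *
rep()
for n in('side',):
    a=capture(n)['pixels'][:,:,::-1];cv2.imwrite(f'pics/{n}5.png',cv2.resize(a[150:310,180:380],None,fx=3.5,fy=3.5,interpolation=2))
```

```text
t 7.45 cradle [-6.33331413e-02  7.60266900e-05] z 0.13248562868412866 open 0.46167759916719636 F [ 0.  -0.4 -0.2] roterr [ 0.02 -0.01 -0.03]
```

View pics/side5.png

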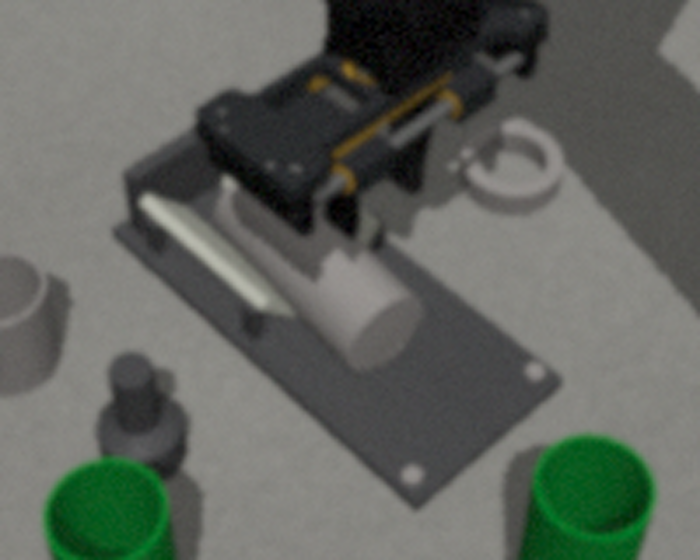

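The cup has fallen between the jaws, with its bottom face at about pixel (290,245).

Run:
```python
from h import *
p=np.load('cr.npy');c,s=np.cos(p[2]),np.sin(p[2])
px=np.array([385,332])/3.5+[180,150];print(px)
for x in np.arange(-.1,-.04,.005):
    W=[p[0]+c*x,p[1]+s*x,.04];print(round(x,3),proj('side',[W])[0])
```

```text
[290.         244.85714286]
-0.1 [297.37709647 246.61486932]
-0.095 [295.69754506 245.2449486 ]
-0.09 [294.02693946 243.88232452]
-0.085 [292.36520842 242.52693894]
-0.08 [290.71228139 241.17873432]
-0.075 [289.06808859 239.83765375]
-0.07 [287.43256099 238.50364091]
-0.065 [285.80563025 237.17664009]
-0.06 [284.18722877 235.85659612]
-0.055 [282.57728966 234.54345446]
-0.05 [280.97574672 233.23716111]
-0.045 [279.38253443 231.93766263]
```

Call:
play_rows(
  rows=[
    [[0,0.015,0,0,0,0,0],[0,0.03,0,0,0,0,0],[0,0.045,0,0,0,0,0],[0,0.062,0,0,0,0,0],[0,0.062,0,0,0,0,0],[0.02,0.062,0,0,0,0,0],[0.04,0.062,0,0,0,0,0],[0.06,0.062,0,0,0,0,0],[0.08,0.062,0,0,0,0,0],[0.095,0.062,0,0,0,0,0],[0.095,0.062,0,0,0,0,0],[0.095,0.062,0,0,0,0,0]],
  ],
)

```text
time_s: 8.7
position: [0.4713, 0.1149, 0.0375]
tcp_rot: [[0.0, -0.948, 0.319], [-0.0, 0.319, 0.948], [-1.0, -0.0, 0.0]]
force: [0.4, -0.2, 0.4]
opening: 0.005
```

Run:
```python
from h import *
from rig import *
rep()
for n in('side','top'):
    a=capture(n)['pixels'][:,:,::-1]
    a=a[150:310,180:380] if n=='side' else a[120:300,180:340]
    cv2.imwrite(f'pics/{n}6.png',cv2.resize(a,None,fx=3.3,fy=3.3,interpolation=2))
```

```text
t 8.7 cradle [-0.1242313   0.00018407] z 0.03751803044384382 open 0.0050286336169837464 F [ 0.4 -0.2  0.4] roterr [0.01 0.01 0.02]
```

View pics/side6.png

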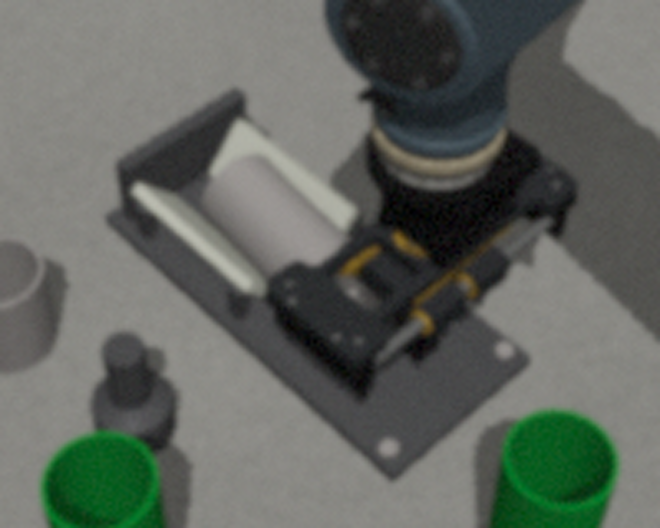

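View pics/top6.png

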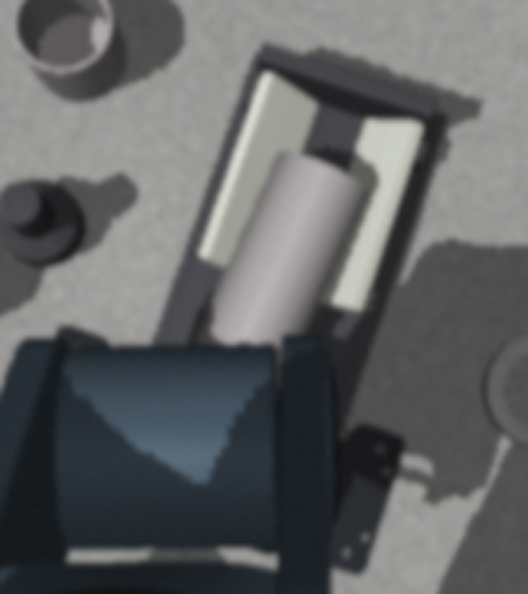

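The cup lies straight between the jaws, with its rim about 45–50 mm short of the stop. Pushing it along by its bottom.

Call:
play_rows(
  rows=[
    [[0,-0.005,0,0,0,0,0],[0,-0.01,0,0,0,0,0],[0,-0.015,0,0,0,0,0],[0,-0.02,0,0,0,0,0],[0,-0.025,0,0,0,0,0],[0,-0.03,0,0,0,0,0],[0,-0.035,0,0,0,0,0],[0,-0.04,0,0,0,0,0],[0,-0.045,0,0,0,0,0],[0,-0.05,0,0,0,0,0],[0,-0.055,0,0,0,0,0],[0,-0.06,0,0,0,0,0]],
  ],
)

```text
time_s: 10.0
position: [0.5277, 0.0957, 0.0375]
tcp_rot: [[-0.0, -0.948, 0.319], [-0.0, 0.319, 0.948], [-1.0, 0.0, -0.0]]
force: [-2.0, -1.3, 0.7]
opening: 0.006
```

Call:
play_rows(
  rows=[
    [[0,-0.002,0,0,0,0,0],[0,-0.004,0,0,0,0,0],[0,-0.006,0,0,0,0,0],[0,-0.008,0,0,0,0,0],[0,-0.009,0,0,0,0,0],[0,-0.01,0,0,0,0,0]],
  ],
)

```text
time_s: 10.6
position: [0.5369, 0.0927, 0.0375]
tcp_rot: [[-0.0, -0.948, 0.319], [0.0, 0.319, 0.948], [-1.0, 0.0, 0.0]]
force: [-3.0, 0.2, 0.7]
opening: 0.007
```

Call:
play_rows(
  rows=[
    [[0,-0.001,0,0,0,0,0],[0,-0.002,0,0,0,0,0]],
  ],
)

```text
time_s: 10.8
position: [0.5388, 0.0921, 0.0375]
tcp_rot: [[0.0, -0.948, 0.319], [0.0, 0.319, 0.948], [-1.0, -0.0, 0.0]]
force: [-1.4, -0.1, -0.3]
opening: 0.007
```

Run:
```python
from h import *
from rig import *
rep()
for n in('side','top'):
    a=capture(n)['pixels'][:,:,::-1]
    a=a[150:310,180:380] if n=='side' else a[120:300,180:340]
    cv2.imwrite(f'pics/{n}7.png',cv2.resize(a,None,fx=3.3,fy=3.3,interpolation=2))
```

```text
t 10.8 cradle [-0.05296707  0.00015279] z 0.0375498322322116 open 0.007214252959592535 F [-1.4 -0.1 -0.3] roterr [0.02 0.   0.  ]
```

View pics/side7.png

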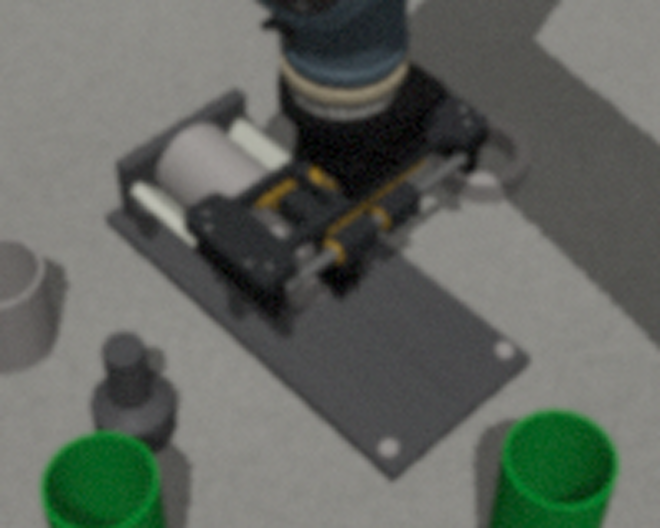

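View pics/top7.png

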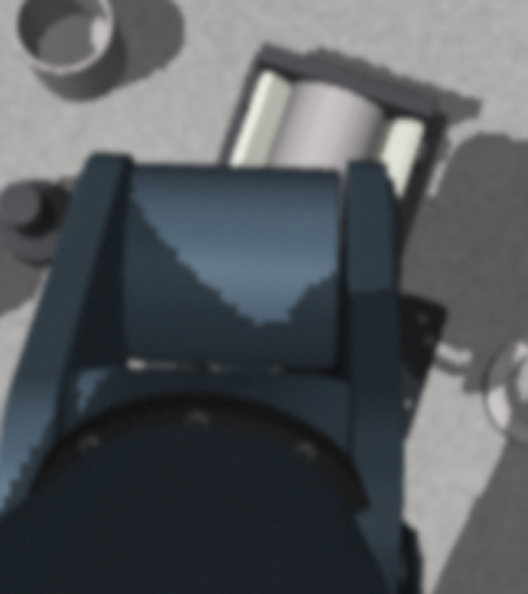

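Nearly home. Advancing 1 mm at a time until the force rises.

Call:
play_rows(
  rows=[
    [[0,-0.001,0,0,0,0,0],[0,-0.002,0,0,0,0,0],[0,-0.002,0,0,0,0,0]],
  ],
)

```text
time_s: 11.2
position: [0.5408, 0.0914, 0.0375]
tcp_rot: [[0.0, -0.948, 0.319], [0.0, 0.319, 0.948], [-1.0, -0.0, 0.0]]
force: [-2.6, 0.5, -0.3]
opening: 0.003
```

Call:
play_rows(
  rows=[
    [[0,-0.001,0,0,0,0,0],[0,-0.001,0,0,0,0,0]],
  ],
)

```text
time_s: 11.4
position: [0.5408, 0.0913, 0.0375]
tcp_rot: [[-0.002, -0.948, 0.319], [0.0, 0.319, 0.948], [-1.0, 0.002, -0.0]]
force: [-2.7, 1.1, 1.0]
opening: 0.006
```

Call:
play_rows(
  rows=[
    [[0,-0.001,0,0,0,0,0],[0,-0.001,0,0,0,0,0]],
  ],
)

```text
time_s: 11.6
position: [0.5408, 0.0913, 0.0375]
tcp_rot: [[-0.003, -0.948, 0.319], [0.001, 0.319, 0.948], [-1.0, 0.003, -0.0]]
force: [-5.9, 2.3, 2.9]
opening: 0.005
```

Call:
play_rows(
  rows=[
    [[0,-0.001,0,0,0,0,0],[0,-0.001,0,0,0,0,0]],
  ],
)

```text
time_s: 11.8
position: [0.5408, 0.0913, 0.0375]
tcp_rot: [[-0.005, -0.948, 0.319], [0.001, 0.319, 0.948], [-1.0, 0.005, -0.001]]
force: [-6.1, 3.1, 4.7]
opening: 0.005
```

Call:
play_rows(
  rows=[
    [[0,-0.001,0,0,0,0,0],[0,-0.002,0,0,0,0,0],[0,-0.002,0,0,0,0,0]],
  ],
)

```text
time_s: 12.1
position: [0.5407, 0.0912, 0.0374]
tcp_rot: [[-0.009, -0.948, 0.319], [0.002, 0.319, 0.948], [-1.0, 0.009, -0.001]]
force: [-9.3, 5.4, 6.6]
opening: 0.003
```

Run:
```python
from h import *
rep()
```

```text
t 12.1 cradle [-5.08915949e-02 -5.49333994e-05] z 0.03743030090562212 open 0.00286909936089617 F [-9.3  5.4  6.6] roterr [ 0.01 -0.08 -0.54]
```

The cup is firmly home: the TCP is stalled at cradle x = -51 mm while the force climbs to about 11 N. Backing off, then clear.

Call:
play_rows(
  rows=[
    [[0,0.003,0,0,0,0,0],[0,0.006,0,0,0,0,0],[0,0.012,0,0,0,0,0],[0,0.03,0,0,0,0,0],[0,0.055,0,0,0,0,0],[-0.02,0.075,0,0,0,0,0],[-0.06,0.08,0,0,0,0,0],[-0.1,0.08,0,0,0,0,0],[-0.14,0.08,0,0,0,0,0],[-0.18,0.08,0,0,0,0,0],[-0.2,0.08,0,0,0,0,0]],
  ],
)

```text
time_s: 13.2
position: [0.4723, 0.1153, 0.2415]
tcp_rot: [[0.009, -0.948, 0.319], [-0.0, 0.319, 0.948], [-1.0, -0.009, 0.003]]
force: [1.1, 0.1, 0.1]
opening: 0.007
```

Call:
play_rows(
  rows=[
    [[0,0.02,0.02,0,0,0,0],[0,0.04,0.05,0,0,0,0],[0,0.06,0.09,0,0,0,0],[0,0.06,0.13,0,0,0,0],[0,0.06,0.17,0,0,0,0],[0,0.06,0.21,0,0,0,0],[0,0.06,0.25,0,0,0,0],[0,0.06,0.25,0,0,0,0]],
  ],
)

```text
time_s: 14.0
position: [0.495, 0.3761, 0.2377]
tcp_rot: [[0.005, -0.949, 0.316], [0.004, 0.316, 0.949], [-1.0, -0.004, 0.006]]
force: [-0.1, 0.2, -0.3]
opening: 0.002
```

Run:
```python
from h import *
from rig import *
rep()
for n in('side','top'):
    a=capture(n)['pixels'][:,:,::-1];cv2.imwrite(f'pics/{n}8.png',a)
    a=a[150:310,180:380] if n=='side' else a[120:300,180:340]
    cv2.imwrite(f'pics/{n}8z.png',cv2.resize(a,None,fx=3.3,fy=3.3,interpolation=2))
```

```text
t 14.0 cradle [-0.18522333  0.25532235] z 0.23773713405617733 open 0.0022783149916979764 F [-0.1  0.2 -0.3] roterr [0.21 0.32 0.22]
```

View pics/side8z.png

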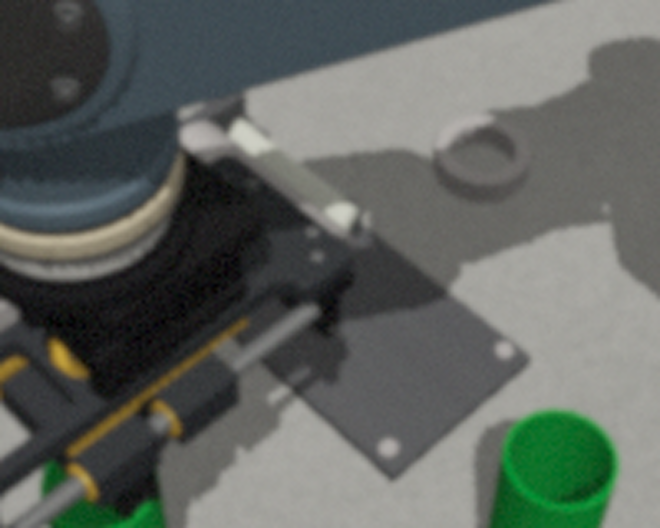

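View pics/top8z.png

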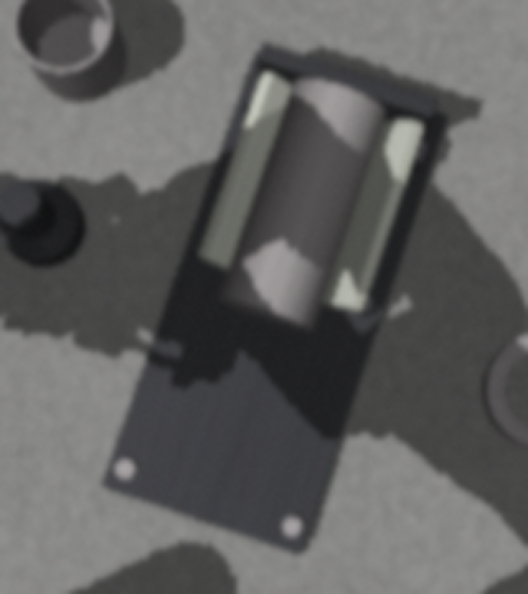

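View pics/top8.png

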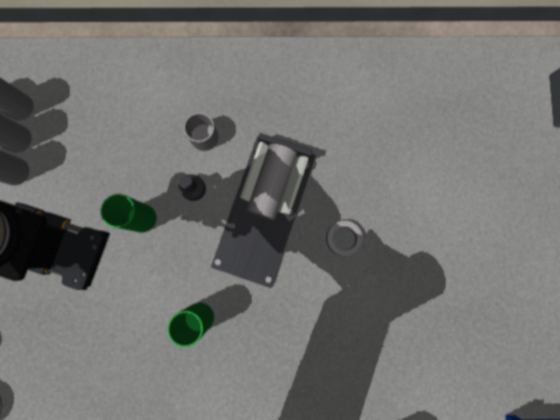

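The top view shows the cup straight between the jaws, with its rim meeting the stop at about (283,144). The short cup (200,130), plug (192,187), ring (345,237) and both green cups are where they began, and the arm is clear.

Run:
```python
from rig import *
print(hand_in())
```

```text
the job is handed in; nothing more can be done
None
```

The tall steel cup now lies lengthwise between the jaws, mouth towards the end stop, with its rim home against it. I handed the job in at about 14 s.

- **Tipping:** I pushed the cup near its top with the fingers partly open, so it stayed centred between them until it fell into the jaws.
- **Pushing home:** With the fingers shut, I pushed it along by its bottom until it stopped dead. The fingers stalled at cradle x = -51 mm while the push force climbed from about 3 to 11 N. My estimate for full contact was -49.5 mm, a difference that fits the 2 mm calibration error.
- **Last checks:** After I backed the arm off, the top view showed the rim at the stop. The short cup, plug, die ring and both green cups were in the same image positions as at the start.
- **What I couldn't check:** In the final side picture the arm hid most of the cup, so that view did not confirm the seating. It rests on the force, the stall position and the top view.

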